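# Flip the jewellery box open and slide its tray across

### The arm

A 6-joint arm with a two-finger parallel gripper is mounted at the origin on the work surface. World frame = base frame: x ahead of the robot, y to its left, z up, the work surface at z = 0. Lengths are in m, angles in rad, forces in N, time in s.
With the tool pointing down it reaches from about 0.35 to 0.775 m from the base axis. Payload 7.3 kg.
Tool frame: the origin (TCP) lies between the finger pads; the fingertips stand robot.tcp_to_tips ahead of it and the grasp point (between the pads) lies 2 mm behind it (robot.tcp_to_tips is the distance from the TCP to the fingertips, in m); y points along the fingers, x is the direction in which the jaws open and shut, and the axes are right-handed (so a half turn about y gives the same grasp; the last joint's range is limited). The gripper opens to 92 mm and grips with 3 to 60 N. Pads are 19 mm wide; open, the fingers measure 130 mm over their backs; the gripper's body (75 mm by 190 mm) begins 47 mm behind the grasp point.
Start: joints at [1.024, 0.342, 1.524, -0, 1.275, -0.146], TCP at [0.205, 0.483, 0.244] pointing down, gripper open.
Joint ranges: [-2.53, 2.53], [-0.77, 2.02], [0.04, 2.7], [-1, 4.14], [0.28, 2.66], [-3.11, 3.11]. Speed limits (rad/s): [2.57, 2.57, 3.14, 3.14, 3.14, 3.14].

### API

Orientations are given as [roll, pitch, yaw] about the fixed x, y, z axes, in that order (R = Rz(yaw) Ry(pitch) Rx(roll)).
In Python, from cell import status, read_camera, get_calibration, robot gives the robot as it stands.
- The arm moves only by the shell command python3 -m creep 'ROWS' [FORCE]. ROWS is JSON, a list of rows, each an object of numbers: "dx", "dy", "dz": the shift along the tool's x, y, z in m; "rx", "ry", "rz": the turn, a rotation vector about the tool's x, y, z in rad; "gripper": the opening, from 0 (shut) to 1 (fully open). A call has 1 to 20 rows; each row is the pose to reach, as a shift and turn from the pose commanded when the call began, along the tool's axes at that moment; what a row does not reach only later rows make up. A row lasts 1/8 s, in which the tool goes at most 62.5 mm and 10.7 degrees, less where a joint would pass 70% of its speed; a pose out of reach is approached as far as the arm can. A call with a gripper value outside its range is refused whole. The fingers move at their own pace and stop on an object; FORCE is the grip in N (left out, the last holds). Time passes only in rows, so rows that repeat a pose let the fingers close. It gives the time, the measured TCP pose, the force and the opening at its end, in the units of the state.
- status.observe(): the state, without advancing time (a new reading comes with each control period).
- read_camera(name): name is "scene" or "top"; returns (picture, depth): 420x560x3 uint8, red, green, blue; 420x560 float32, m along the optical axis (not along the pixel's ray), 0 where there is no reading.
- get_calibration(name): a dict with "fx", "fy", "cx", "cy" (pixels), "D" ([k1, k2, p1, p2, k3] as OpenCV has them; the pictures are not rectified), "xyz" and "rotation" of the camera in the world. Camera axes: x right, y down, z forward; pixel columns grow to the right and rows downward; lengths in m; the calibration is good to about 2 mm. A picture is of the moment at which its call begins. get_calibration takes no time and is no camera call.
- robot.hand_in(): hands the job in, once; it reports no verdict.
The state is a dict: "time": time; "qpos": joint angles; "qvel": joint speeds; "joint_efforts": joint torques, N m; "tool_pos": TCP position; "tool_rot": TCP orientation; "contact_force": force on the tool from outside, world axes, zero at the start; "torque": the same for the moment, N m; "opening": finger opening in m.
Only numpy, scipy, OpenCV 4.12 (cv2) and the standard library are available. Lean on these libraries where they do the work, as an engineer would, in place of code of your own. Each camera call takes 0.05 s, during which the arm holds its last target.

### The job

Open the wooden jewellery box on the dresser: with a fingertip under the lip along its front, push the lid up and on past upright, so that it leans back and stays open by itself. Then put a fingertip in the small tray inside and push it all the way across to the empty end of the box, to uncover the compartment below. Only push: leave the box standing where it is, and leave the canisters, the photo stand, the atomizer and the ring tray as they are.

Things in the scene. Friction and masses are not known exactly. Their poses are not given: they have to be found in the camera images.
- jbox: The wooden jewellery box, 150 mm deep (its x) by 220 mm long (its y) by 80 mm high without the lid, about 2.7 kg in all, standing loose on the dresser. Origin: centre of its underside. Its front, with the lip, faces -x of its own frame, which points roughly to the robot's right (the yaw of the box is about 1.45 to 2.05 rad); z is up. Walls 8 mm thick; the inside is 134 x 204 mm. An upper tray fills half of its length, the other half is empty down to the floor of the box.
- jbox_lid (a joint): Angle of the lid, rad: 0 shut, growing as it swings up and back about the hinge along the box's y at the top of the back wall. The lid (0.3 to 0.55 kg, free hinge) falls shut if let go below about 1.5 rad, falls open by itself above that, and stops against its stop hinges at 1.92 rad, leaning back. While it is shut, the lip is the only part of it that can be pushed up from below.
- jbox_lip (a point): Middle of the lower front edge of the lid, on the lid and moving with it: 164 mm in front of the hinge axis (lid's -x). The wooden lid panel is 164 x 224 mm and 12 mm thick, its underside level with this point. Shut, it overhangs the front wall by 14 mm all along the front, with its underside 80 mm above the dresser: that overhang is the lip to push up from below.
- jbox_hinge (a point): Middle of the hinge axis, on the box: 75 mm behind the box's centre (its +x), 80.5 mm above its underside, at the height of the underside of the shut lid. The axis runs along the box's y.
- jbox_tray (a joint): Travel of the upper tray, m: 0 at the +y end of the box (the end nearer the robot), growing as it slides towards the -y end of the box (away from the robot) to its stop at 0.102. It takes about 1 N to slide and stays where it is left.
- jbox_traymid (a point): On the floor of the tray's open front compartment, at its middle; it moves with the tray. The compartment is 75 mm (box x) by 90 mm (box y) and open at the top; its walls are 4 mm thick and rise 23 mm above this floor, to 6 mm below the rim of the box. The tray is 130 mm (box x) by 98 mm (box y). Behind the compartment, 38 mm in the box's +x from this point, a low divider and three padded ring rolls fill the rest of the tray. The axes are those of the box.
- canister_large: Painted ceramic canister with a screw top, 104 mm across, 165 mm high, loose, to be left alone. Origin: centre of its underside.
- canister_medium: Painted ceramic canister with a screw top, 92 mm across, 145 mm high, loose, to be left alone. Origin: centre of its underside.
- canister_small: Painted ceramic canister with a screw top, 80 mm across, 122 mm high, loose, to be left alone. Origin: centre of its underside.
- photo_stand: Empty plastic photo stand, foot 60 x 80 mm, spring clip on a post, 115 mm high, loose, to be left alone. Origin: centre of its underside.
- atomizer: Stainless steel perfume atomizer with a push top, 40 mm across, 112 mm high, loose, to be left alone. Origin: centre of its underside.
- ring_tray: Round glass ring tray, 100 mm across, 18 mm high, lying loose in front of the lip, to be left alone. Origin: centre of its underside.

How it is judged:
On the way, in this order (a step that is already met when the one before it is completed fails the run):
1. the lid is past upright and leans back, open, with nothing holding it (value of joint jbox_lid above 1.8 rad and contact force between each of the arm, the fingers and jbox_lid below 0.3 N), for 0.2 s.
2. the tray is across at the far end, with the lid still open (value of joint jbox_lid above 1.8 rad and value of joint jbox_tray above 0.09 m), for 0.2 s.
At the end, for the whole second after the job is handed in: The lid rests open, leaning back at more than 1.80 rad (its stop is at 1.92) with nothing touching it; the tray is within 12 mm of its stop at the far end; the box stands level within 25 mm of where it was; every other thing stands within 20 mm of where it was (all of step 2 and velocity of joint jbox_lid between -0.1 and 0.1 rad/s and distance of jbox from where it was at the start of the episode below 0.025 m and angle between jbox's own z axis and vertical below 0.05 rad and linear speed of jbox below 0.02 m/s and distance of each of canister_large, canister_medium, canister_small, photo_stand, atomizer, ring_tray from where it was at the start of the episode below 0.02 m and angle between each of canister_large, canister_medium, canister_small, photo_stand, atomizer, ring_tray's own z axis and vertical below 0.2 rad).
It fails at once if the box, its lid or its tray is pushed with the arm or the gripper's body in place of the fingers (contact force between the arm and jbox above 2 N).
It fails at once if the jewellery box is lifted, tipped or shoved out of its place (distance of jbox from where it was at the start of the episode above 0.025 m or angle between jbox's own z axis and vertical above 0.08 rad).
It fails at once if a bystander is picked up, pushed away or knocked over (distance of any of canister_large, canister_medium, canister_small, photo_stand, atomizer, ring_tray from where it was at the start of the episode above 0.02 m or angle between any of canister_large, canister_medium, canister_small, photo_stand, atomizer, ring_tray's own z axis and vertical above 0.3 rad).
It also fails if it takes over 58 s, if anything falls off the work surface, if the arm or the gripper's body presses on something with over 40 N, if the wrist force passes 120 N, or if a joint passes its speed limit or range.

## Working session

There is one attempt and no reset: what is moved stays moved. The work goes in short steps, Python scripts to look and compute and a shell command to move; the robot and the scene stay as the last step left them, time stands still between calls to the robot, and variables do not carry over. Pictures are saved under pics/ and viewed, and the job is handed in when it is done.

```bash
ls; mkdir -p pics; python3 - <<'E'
from cell import status, read_camera, get_calibration, robot
import cv2, numpy as np
print(status.observe()); print(robot.tcp_to_tips)
for n in ("scene","top"):
    p,d=read_camera(n); cv2.imwrite(f"pics/{n}0.png",p[:,:,::-1]); np.savez(f"{n}0.npz",p=p,d=d); print(n,get_calibration(n))
E
```

```text
pics
{'time': 0.0, 'qpos': array([ 1.02398156e+00,  3.42713092e-01,  1.52504644e+00, -3.11491173e-05,
        1.27538507e+00, -1.45983636e-01]), 'qvel': array([ 0.00100214,  0.00185855,  0.00156075, -0.00098928,  0.00100515,
        0.00063608]), 'joint_efforts': array([ 1.47888662e-03, -4.31261730e+01, -2.44221926e+01,  7.17221992e-02,
        5.59725228e-02, -1.92728317e-04]), 'tool_pos': array([0.20462022, 0.48305672, 0.24303967]), 'tool_rot': array([-1.57060004e+00,  1.53977248e-03,  1.16997444e+00]), 'contact_force': array([ 0.13477845,  0.34753025, -0.12136337]), 'torque': array([ 0.00757119,  0.0358057 , -0.02413634]), 'opening': 0.09175280908228604}
0.017
scene {'fx': 469.7560017234533, 'fy': 469.7560017234533, 'cx': 270.38256693685696, 'cy': 210.46764179122303, 'D': array([-0.15224502,  0.        ,  0.        ,  0.        ,  0.        ]), 'xyz': array([ 1.09081007, -0.79852462,  0.96219592]), 'rotation': array([-2.33593448e+00,  1.40882358e-03,  5.20209008e-01])}
top {'fx': 504.2186625431068, 'fy': 504.2186625431068, 'cx': 279.5212091571606, 'cy': 201.40238663529937, 'D': array([0.00055468, 0.        , 0.        , 0.        , 0.        ]), 'xyz': array([ 0.49626593, -0.01081163,  1.61542519]), 'rotation': array([-3.05258495,  0.02008589, -1.58649859])}
```

View pics/scene0.png

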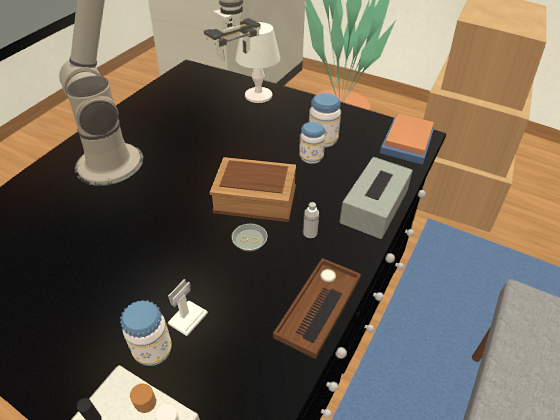

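View pics/top0.png

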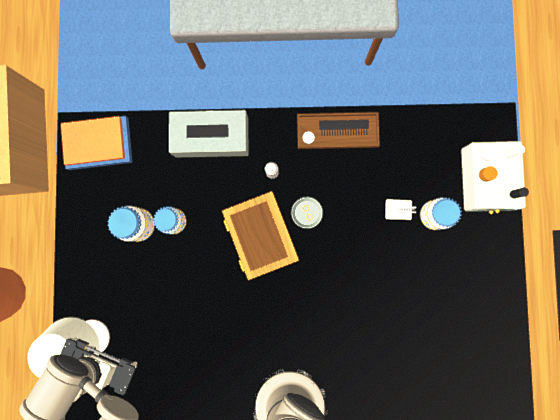

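Scene view: the box is around (253,187), with the ring tray in front of its lip at (250,237), the atomizer at (311,220), and two canisters behind the box. Top view: the lid runs from about (222,192) to (298,280), the ring tray is at (307,212) and the atomizer at (271,170). Next I'll measure them.

```bash
cat > h.py <<'E'
import numpy as np, cv2
from cell import status, read_camera, get_calibration
from scipy.spatial.transform import Rotation as R
def rays(n,uv):
    c=get_calibration(n); K=np.array([[c['fx'],0,c['cx']],[0,c['fy'],c['cy']],[0,0,1]])
    q=cv2.undistortPoints(np.array(uv,float).reshape(-1,1,2),K,c['D']).reshape(-1,2)
    return c['xyz'], np.c_[q,np.ones(len(q))], R.from_euler('xyz',c['rotation']).as_matrix()
def onplane(n,uv,z):
    o,q,M=rays(n,uv); d=q@M.T; t=(z-o[2])/d[:,2]; return o+d*t[:,None]
def cloud(n,d):
    v,u=np.mgrid[:d.shape[0],:d.shape[1]]
    o,q,M=rays(n,np.c_[u.ravel(),v.ravel()]); P=o+(q*d.ravel()[:,None])@M.T
    P[d.ravel()==0]=np.nan
    return P.reshape(*d.shape,3)
def tool():
    s=status.observe(); return s, R.from_euler('xyz',s['tool_rot']).as_matrix()
def w2t(dw):
    s,M=tool(); return M.T@np.array(dw)
E
python3 - <<'E'
from h import *
for n in ("top","scene"):
    z=np.load(n+"0.npz"); P=cloud(n,z['d']); img=z['p']
    hsv=cv2.cvtColor(img,cv2.COLOR_RGB2HSV)
    X,Y,Z=P[...,0],P[...,1],P[...,2]
    reg=(X>0.25)&(X<0.85)&(Y>-0.75)&(Y<0.75)
    m=(reg&(Z>0.012)&(Z<0.4)).astype(np.uint8)
    k,l,st,ce=cv2.connectedComponentsWithStats(m)
    for i in range(1,k):
        if st[i,4]>40:
            q=P[l==i]; print(n,st[i],"mean",q.mean(0).round(3),"min",q.min(0).round(3),"max",q.max(0).round(3))
    # lid
    m=(reg&(Z>0.083)&(Z<0.102)&(abs(Y)<0.25)&(hsv[...,1]>80)&(hsv[...,0]<25)).astype(np.uint8)
    k,l,st,ce=cv2.connectedComponentsWithStats(m); i=1+st[1:,4].argmax()
    cs,_=cv2.findContours((l==i).astype(np.uint8),0,2); c=max(cs,key=cv2.contourArea).reshape(-1,2)
    zt=np.median(Z[l==i]); W=onplane(n,c,0.0925)
    r=cv2.minAreaRect((W[:,:2]*1000).astype(np.float32)); print(n,"lid",zt,r, cv2.boxPoints(r).round(0).tolist())
E
```

```text
top [ 169  132   79   25 1805] mean [0.815 0.236 0.079] min [0.789 0.118 0.013] max [0.85  0.358 0.101]
top [298 134  81  15 264] mean [ 0.818 -0.174  0.021] min [ 0.81  -0.3    0.012] max [ 0.849 -0.043  0.036]
top [  62  137   70   33 1897] mean [0.805 0.602 0.046] min [0.756 0.496 0.012] max [0.85  0.707 0.063]
top [ 462  141   67   73 4114] mean [ 0.696 -0.626  0.101] min [ 0.59  -0.718  0.012] max [ 0.821 -0.562  0.193]
top [265 163  14  16 166] mean [0.731 0.041 0.084] min [0.716 0.022 0.012] max [0.753 0.062 0.12 ]
top [ 222  192   77   88 4070] mean [0.531 0.079 0.096] min [ 0.401 -0.035  0.074] max [0.662 0.192 0.109]
top [291 197  32  31 212] mean [ 0.606 -0.068  0.018] min [ 0.556 -0.115  0.012] max [ 0.653 -0.017  0.03 ]
top [ 420  197   42   33 1028] mean [ 0.586 -0.455  0.121] min [ 0.542 -0.522  0.012] max [ 0.644 -0.421  0.159]
top [387 200  29  19 254] mean [ 0.606 -0.356  0.055] min [ 0.58  -0.398  0.012] max [ 0.638 -0.32   0.122]
top [ 108  206   78   36 1994] mean [0.574 0.419 0.126] min [0.52  0.318 0.014] max [0.625 0.518 0.175]
top [  32  317   74   32 1416] m
[... 1045 characters left out ...]
min [ 0.552 -0.113  0.012] max [ 0.65  -0.013  0.023]
scene [273 258  63  85 441] mean [ 0.819 -0.181  0.021] min [ 0.809 -0.301  0.012] max [ 0.85  -0.036  0.028]
scene [168 279  25  47 555] mean [ 0.601 -0.359  0.078] min [ 0.578 -0.386  0.012] max [ 0.628 -0.32   0.119]
scene [ 121  300   51   66 2438] mean [ 0.605 -0.478  0.107] min [ 0.543 -0.514  0.012] max [ 0.633 -0.421  0.151]
scene [  71  365  129   55 3794] mean [ 0.678 -0.615  0.114] min [ 0.596 -0.703  0.074] max [ 0.8   -0.562  0.174]
scene lid 0.09568181577994694 ((532.1553955078125, 77.23710632324219), (225.21620178222656, 174.78750610351562), 20.176403045654297) [[396.0, 120.0], [457.0, -44.0], [668.0, 34.0], [608.0, 198.0]]
```

```bash
cat >> h.py <<'E'
LIP=np.array([.560,.002,.080]); XB=np.array([-.345,.939,0]); XB/=np.linalg.norm(XB); YB=np.array([-XB[1],XB[0],0]); Zw=np.array([0,0,1.])
HINGE=LIP+.164*XB; CEN=HINGE-.075*XB; CEN[2]=0
def ori(theta,c=-1):  # tool x along -YB, y along (cos th XB - sin th Z)
    y=np.cos(theta)*XB-np.sin(theta)*Zw; x=-YB; return np.c_[x,y,np.cross(x,y)]
def delta(tip,M):
    s,M0=tool(); tcp=np.array(tip)-.017*M[:,1]
    d=M0.T@(tcp-s['tool_pos']); r=R.from_matrix(M0.T@M).as_rotvec()
    return np.r_[d,r].round(4)
def bx(tip): # tip in box coords rel. lip: (out, s, z)
    d=np.array(tip)-LIP; return np.array([-d@XB,-d@YB,tip[2]]).round(4)
def now():
    s,M=tool(); t=s['tool_pos']+.017*M[:,1]
    print('t',round(s['time'],2),'tcp',s['tool_pos'].round(4),'tip out,s,z',bx(t),'F',s['contact_force'].round(1),'q',s['qpos'].round(3),'dir',M[:,1].round(3),'x',M[:,0].round(3),'open',round(s['opening'],4))
def P(out,s,z): 
    p=LIP-XB*out-YB*s; p[2]=z; return p
E
python3 - <<'E'
from h import *
now()
th=np.radians(35)
print(delta(P(.08,-.015,.25),ori(np.pi/2)))
print(delta(P(.08,-.015,.22),ori(th)))
E
```

```text
t 0.1 tcp [0.2046 0.4831 0.2431] tip out,s,z [-0.5741 -0.1677  0.2261] F [ 0.5 -0.   0.9] q [ 1.024  0.343  1.525  0.     1.275 -0.146] dir [-0.001 -0.001 -1.   ] x [ 0.39   0.921 -0.001] open 0.0918
[-3.730e-01 -2.350e-02 -5.587e-01  4.000e-04  8.179e-01 -1.400e-03]
[-0.3831  0.0138 -0.5682  0.9045  0.7521 -0.3932]
```

```bash
python3 -m creep '[{"dx":-0.04,"dy":-0.04,"dz":-0.04,"ry":0.1,"gripper":0},{"dx":-0.07,"dy":-0.06,"dz":-0.09,"ry":0.25,"gripper":0},{"dx":-0.11,"dy":-0.06,"dz":-0.14,"ry":0.4,"gripper":0},{"dx":-0.14,"dy":-0.06,"dz":-0.19,"ry":0.55,"gripper":0},{"dx":-0.18,"dy":-0.06,"dz":-0.25,"ry":0.7,"gripper":0},{"dx":-0.21,"dy":-0.06,"dz":-0.3,"ry":0.818,"gripper":0},{"dx":-0.24,"dy":-0.06,"dz":-0.35,"ry":0.818,"gripper":0},{"dx":-0.28,"dy":-0.06,"dz":-0.41,"ry":0.818,"gripper":0},{"dx":-0.31,"dy":-0.06,"dz":-0.46,"ry":0.818,"gripper":0},{"dx":-0.34,"dy":-0.06,"dz":-0.51,"ry":0.818,"gripper":0},{"dx":-0.373,"dy":-0.06,"dz":-0.559,"ry":0.818,"gripper":0},{"dx":-0.373,"dy":-0.06,"dz":-0.559,"ry":0.818,"gripper":0}]' 20
python3 - <<'E'
from h import *
now()
th=np.radians(35)
print(delta(P(.08,-.015,.22),ori(th)))
E
```

```text
t 0.1 tcp [0.2046 0.4831 0.2431] tip out,s,z [-0.5741 -0.1677  0.2261] F [ 0.5 -0.   0.9] q [ 1.024  0.343  1.525  0.     1.275 -0.146] dir [-0.001 -0.001 -1.   ] x [ 0.39   0.921 -0.001] open 0.0918
[-0.3831  0.0138 -0.5682  0.9045  0.7521 -0.3932]invalid input at $[0]: expected keys dx, dy, dz, rx, ry, rz, gripper
```

```bash
python3 -m creep '[{"dx":-0.04,"dy":-0.04,"dz":-0.04,"rx":0,"ry":0.1,"rz":0,"gripper":0},{"dx":-0.07,"dy":-0.06,"dz":-0.09,"rx":0,"ry":0.25,"rz":0,"gripper":0},{"dx":-0.11,"dy":-0.06,"dz":-0.14,"rx":0,"ry":0.4,"rz":0,"gripper":0},{"dx":-0.14,"dy":-0.06,"dz":-0.19,"rx":0,"ry":0.55,"rz":0,"gripper":0},{"dx":-0.18,"dy":-0.06,"dz":-0.25,"rx":0,"ry":0.7,"rz":0,"gripper":0},{"dx":-0.21,"dy":-0.06,"dz":-0.3,"rx":0,"ry":0.818,"rz":0,"gripper":0},{"dx":-0.24,"dy":-0.06,"dz":-0.35,"rx":0,"ry":0.818,"rz":0,"gripper":0},{"dx":-0.28,"dy":-0.06,"dz":-0.41,"rx":0,"ry":0.818,"rz":0,"gripper":0},{"dx":-0.31,"dy":-0.06,"dz":-0.46,"rx":0,"ry":0.818,"rz":0,"gripper":0},{"dx":-0.34,"dy":-0.06,"dz":-0.51,"rx":0,"ry":0.818,"rz":0,"gripper":0},{"dx":-0.373,"dy":-0.06,"dz":-0.559,"rx":0,"ry":0.818,"rz":0,"gripper":0},{"dx":-0.373,"dy":-0.06,"dz":-0.559,"rx":0,"ry":0.818,"rz":0,"gripper":0}]' 20
python3 - <<'E'
from h import *
now()
th=np.radians(35)
print(delta(P(.08,-.015,.22),ori(th)))
E
```

```text
time: 1.6
tool_pos: [0.5751, -0.0819, 0.3017]
tool_rot: [-1.57, 0.002, 0.347]
contact_force: [0.2, 1.5, -0.0]
opening: 0.0008
t 1.6 tcp [ 0.5751 -0.0819  0.3017] tip out,s,z [ 0.084  -0.0148  0.2847] F [ 0.2  1.5 -0. ] q [-2.730e-01  4.130e-01  1.256e+00 -1.000e-03  1.474e+00 -6.200e-01] dir [-0.002 -0.    -1.   ] x [ 0.94   0.34  -0.002] open 0.0008
[-1.000e-04  7.200e-02 -1.000e-02  9.592e-01 -5.400e-03  3.000e-04]
```

```bash
python3 -m creep '[{"dx":0,"dy":0.01,"dz":0,"rx":0.16,"ry":0,"rz":0,"gripper":0},{"dx":0,"dy":0.02,"dz":-0.005,"rx":0.32,"ry":0,"rz":0,"gripper":0},{"dx":0,"dy":0.035,"dz":-0.01,"rx":0.48,"ry":0,"rz":0,"gripper":0},{"dx":0,"dy":0.05,"dz":-0.01,"rx":0.64,"ry":0,"rz":0,"gripper":0},{"dx":0,"dy":0.06,"dz":-0.01,"rx":0.8,"ry":0,"rz":0,"gripper":0},{"dx":0,"dy":0.07,"dz":-0.01,"rx":0.96,"ry":0,"rz":0,"gripper":0},{"dx":0,"dy":0.072,"dz":-0.01,"rx":0.96,"ry":0,"rz":0,"gripper":0},{"dx":0,"dy":0.072,"dz":-0.01,"rx":0.96,"ry":0,"rz":0,"gripper":0}]'
python3 - <<'E'
from h import *
now()
th=np.radians(35)
print(delta(P(.05,-.015,.07),ori(th)))
p,d=read_camera("scene"); cv2.imwrite("pics/scene1.png",p[:,:,::-1])
E
```

```text
time: 2.6
tool_pos: [0.5776, -0.0869, 0.2324]
tool_rot: [-0.614, -0.001, 0.353]
contact_force: [0.0, 0.2, 0.6]
opening: 0.0003
t 2.6 tcp [ 0.5776 -0.0869  0.2324] tip out,s,z [ 0.0756 -0.0142  0.2226] F [0.  0.2 0.6] q [-0.551  0.848  1.008  0.603  2.042 -0.843] dir [-0.282  0.767 -0.576] x [0.938 0.346 0.001] open 0.0003
[-0.0009  0.1088 -0.11    0.0031  0.001  -0.0003]
```

View pics/scene1.png

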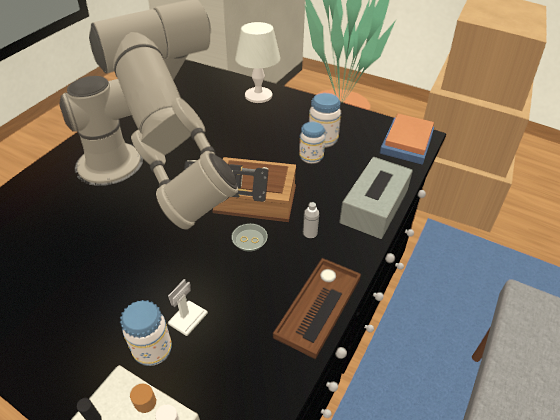

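```bash
python3 - <<'E'
from h import *
th=np.radians(35)
print(delta(P(.05,-.015,.07),ori(th)));print(delta(P(.03,-.015,.058),ori(th)))
E
python3 -m creep '[{"dx":0,"dy":0.03,"dz":-0.03,"rx":0,"ry":0,"rz":0,"gripper":0},{"dx":0,"dy":0.06,"dz":-0.065,"rx":0,"ry":0,"rz":0,"gripper":0},{"dx":0,"dy":0.085,"dz":-0.09,"rx":0,"ry":0,"rz":0,"gripper":0},{"dx":0,"dy":0.109,"dz":-0.11,"rx":0,"ry":0,"rz":0,"gripper":0},{"dx":0,"dy":0.109,"dz":-0.11,"rx":0,"ry":0,"rz":0,"gripper":0}]'
python3 - <<'E'
from h import *
now()
th=np.radians(35)
print(delta(P(.025,-.015,.058),ori(th)));print(delta(P(-.0035,-.015,.058),ori(th)))
p,d=read_camera("scene"); cv2.imwrite("pics/scene2.png",cv2.resize(p[130:270,130:330,::-1],None,fx=4,fy=4))
p,d=read_camera("top"); cv2.imwrite("pics/top2.png",cv2.resize(p[140:290,180:380,::-1],None,fx=4,fy=4))
E
```

```text
[-1.300e-03  1.094e-01 -1.107e-01  4.200e-03  2.300e-03  1.000e-04]
[-1.300e-03  1.327e-01 -1.090e-01  4.200e-03  2.300e-03  1.000e-04]
time: 3.28
tool_pos: [0.568, -0.0616, 0.0794]
tool_rot: [-0.611, 0.001, 0.354]
contact_force: [1.3, 0.2, 0.2]
opening: -0.0
t 3.27 tcp [ 0.568  -0.0616  0.0794] tip out,s,z [ 0.0485 -0.0144  0.0697] F [1.3 0.2 0.2] q [-0.528  0.987  1.173  0.56   1.779 -1.   ] dir [-0.284  0.768 -0.574] x [ 0.938  0.347 -0.001] open -0.0
[-0.0005  0.026   0.0039  0.0004  0.0005 -0.0022]
[-0.0005  0.0493  0.0203  0.0004  0.0005 -0.0022]
```

View pics/scene2.png

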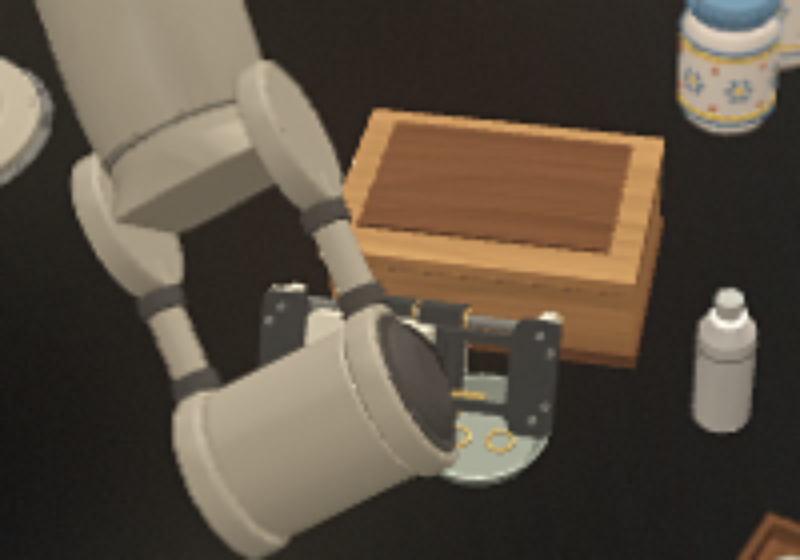

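View pics/top2.png

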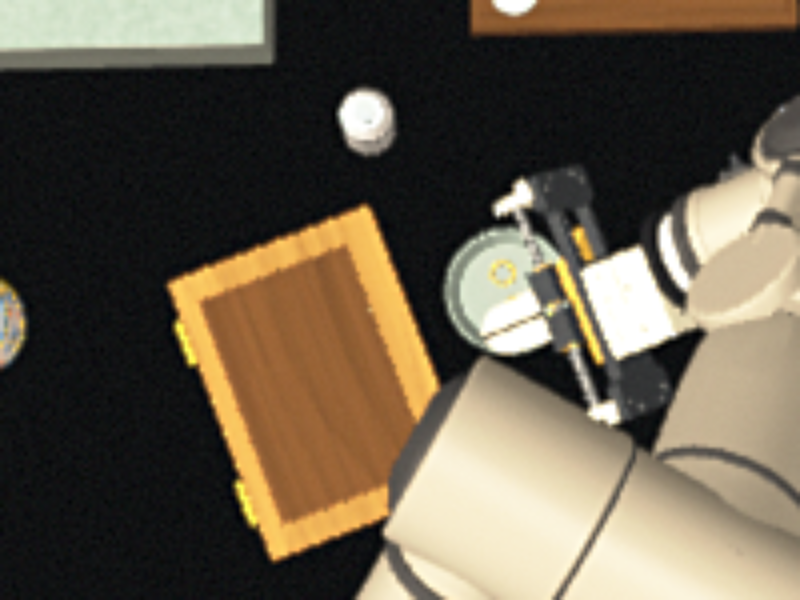

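```bash
cat >> h.py <<'E'
def clear():
    for n in("top","scene"):
        p,d=read_camera(n); C=cloud(n,d).reshape(-1,3); q=C-HINGE
        a=-(q@XB); b=q@YB; h=C[:,2]-.0805
        r=np.hypot(a,h); ok=(abs(b)<.13)&(a>-.09)&(a<.25)&(h>.03)&(r<.4)
        if ok.any():
            i=np.where(ok)[0]; i=i[r[i].argsort()]
            j=i[min(3,len(i)-1)]; print(n,len(i),'min r',r[j].round(3),'a,b,h',a[j].round(3),b[j].round(3),h[j].round(3),'below .2:',(r[i]<.2).sum())
        yield n,p,d
E
python3 - <<'E'
from h import *
for _ in clear(): pass
E
python3 -m creep '[{"dx":0,"dy":0.026,"dz":0.004,"rx":0,"ry":0,"rz":0,"gripper":0},{"dx":0,"dy":0.038,"dz":0.012,"rx":0,"ry":0,"rz":0,"gripper":0},{"dx":0,"dy":0.045,"dz":0.017,"rx":0,"ry":0,"rz":0,"gripper":0},{"dx":0,"dy":0.049,"dz":0.02,"rx":0,"ry":0,"rz":0,"gripper":0},{"dx":0,"dy":0.049,"dz":0.02,"rx":0,"ry":0,"rz":0,"gripper":0}]'
python3 - <<'E'
from h import *
now()
p,d=read_camera("scene"); cv2.imwrite("pics/scene3.png",cv2.resize(p[130:270,130:330,::-1],None,fx=4,fy=4))
p,d=read_camera("top"); cv2.imwrite("pics/top3.png",cv2.resize(p[140:290,180:380,::-1],None,fx=4,fy=4))
E
```

```text
top 17 min r 0.249 a,b,h 0.246 0.01 0.035 below .2: 0
scene 1 min r 0.257 a,b,h 0.249 -0.016 0.061 below .2: 0
time: 4.1
tool_pos: [0.5508, -0.0145, 0.0677]
tool_rot: [-0.611, -0.001, 0.352]
contact_force: [0.1, 0.0, -0.0]
opening: 0.001
t 4.1 tcp [ 0.5508 -0.0145  0.0677] tip out,s,z [-0.0016 -0.0143  0.058 ] F [ 0.1  0.  -0. ] q [-0.481  0.952  1.302  0.587  1.678 -1.019] dir [-0.282  0.769 -0.574] x [0.939 0.345 0.001] open 0.001
```

View pics/scene3.png

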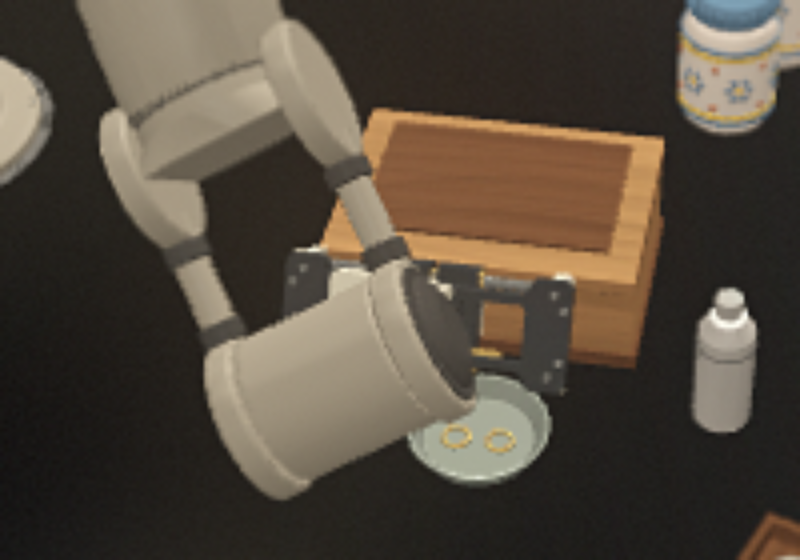

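View pics/top3.png

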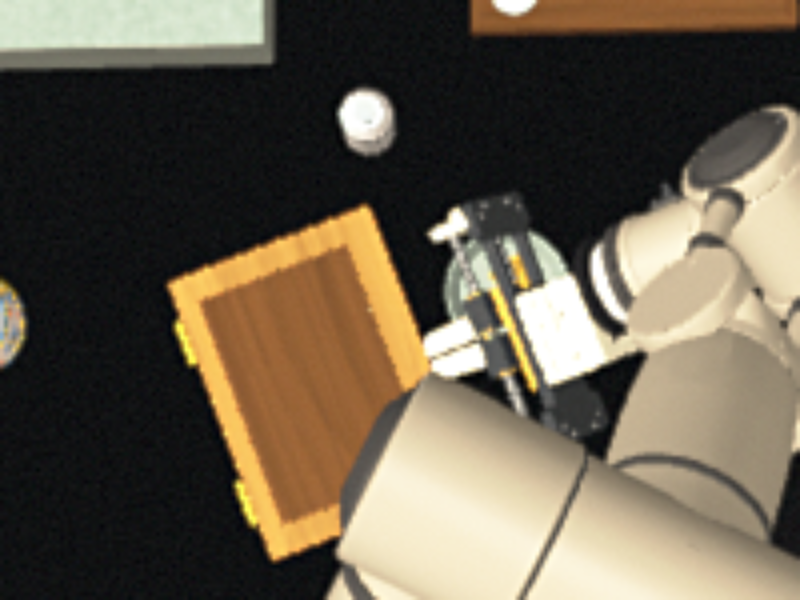

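```bash
cat >> h.py <<'E'
def arc(phis,rs):
    th=np.radians(35); s,M=tool(); t=s['tool_pos']+.017*M[:,1]
    c0=t+.0095*(np.sin(th)*XB+np.cos(th)*Zw)
    print('corner in,z',((c0-LIP)@XB).round(4),c0[2].round(4),'r',np.hypot((c0-HINGE)@XB,c0[2]-.0805).round(4))
    for f,r in zip(phis,rs):
        u=(HINGE-LIP)@XB-r*np.cos(f)-(c0-LIP)@XB; w=.0805+r*np.sin(f)-c0[2]
        print(round(f,3),'dy',round(u*np.cos(th)-w*np.sin(th),4),'dz',round(u*np.sin(th)+w*np.cos(th),4))
E
python3 - <<'E'
from h import *
f=np.linspace(0.0,.8,13); arc(f,np.linspace(.154,.149,13))
E
```

```text
corner in,z 0.0067 0.0655 r 0.158
0.0 dy -0.0059 dz 0.0142
0.067 dy -0.0112 dz 0.023
0.133 dy -0.0158 dz 0.0321
0.2 dy -0.0198 dz 0.0415
0.267 dy -0.0232 dz 0.0511
0.333 dy -0.0259 dz 0.0609
0.4 dy -0.0279 dz 0.0708
0.467 dy -0.0293 dz 0.0808
0.533 dy -0.03 dz 0.0908
0.6 dy -0.03 dz 0.1009
0.667 dy -0.0294 dz 0.1108
0.733 dy -0.0281 dz 0.1207
0.8 dy -0.0261 dz 0.1305
```

```bash
python3 -m creep '[{"dx":0,"dy":0.0,"dz":0.007,"rx":0,"ry":0,"rz":0,"gripper":0},{"dx":0,"dy":-0.006,"dz":0.014,"rx":0,"ry":0,"rz":0,"gripper":0},{"dx":0,"dy":-0.011,"dz":0.023,"rx":0,"ry":0,"rz":0,"gripper":0},{"dx":0,"dy":-0.016,"dz":0.032,"rx":0,"ry":0,"rz":0,"gripper":0},{"dx":0,"dy":-0.02,"dz":0.0415,"rx":0,"ry":0,"rz":0,"gripper":0}]'
python3 - <<'E'
from h import *
now()
p,d=read_camera("scene"); cv2.imwrite("pics/scene4.png",cv2.resize(p[130:270,130:330,::-1],None,fx=4,fy=4))
f=np.linspace(.267,.8,9); arc(f,np.linspace(.153,.149,9))
E
```

```text
time: 4.82
tool_pos: [0.5481, -0.0076, 0.1137]
tool_rot: [-0.611, -0.0, 0.352]
contact_force: [-0.4, -1.6, -2.0]
opening: 0.0003
t 4.83 tcp [ 0.5481 -0.0076  0.1137] tip out,s,z [-0.009  -0.0145  0.1039] F [-0.4 -1.6 -2. ] q [-0.474  0.881  1.31   0.597  1.728 -0.979] dir [-0.282  0.769 -0.574] x [0.939 0.345 0.   ] open 0.0003
corner in,z 0.0145 0.113 r 0.1529
0.267 dy -0.003 dz 0.0076
0.334 dy -0.0056 dz 0.0174
0.4 dy -0.0076 dz 0.0274
0.467 dy -0.0089 dz 0.0374
0.534 dy -0.0095 dz 0.0475
0.6 dy -0.0095 dz 0.0575
0.667 dy -0.0087 dz 0.0675
0.733 dy -0.0073 dz 0.0774
0.8 dy -0.0053 dz 0.0871
```

View pics/scene4.png

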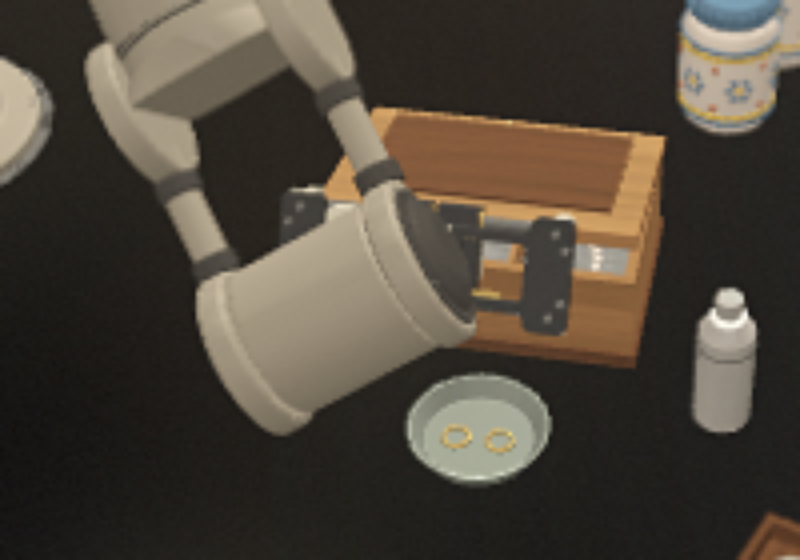

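The lid is rising on the fingertip: the gap shows at (600,260), the force is about 2.5 N, and the box hasn't shifted. I'll carry on along the arc.

```bash
python3 -m creep '[{"dx":0,"dy":-0.003,"dz":0.008,"rx":0,"ry":0,"rz":0,"gripper":0},{"dx":0,"dy":-0.0055,"dz":0.0175,"rx":0,"ry":0,"rz":0,"gripper":0},{"dx":0,"dy":-0.0075,"dz":0.0275,"rx":0,"ry":0,"rz":0,"gripper":0},{"dx":0,"dy":-0.009,"dz":0.0375,"rx":0,"ry":0,"rz":0,"gripper":0},{"dx":0,"dy":-0.0095,"dz":0.0475,"rx":0,"ry":0,"rz":0,"gripper":0},{"dx":0,"dy":-0.0095,"dz":0.0575,"rx":0,"ry":0,"rz":0,"gripper":0},{"dx":0,"dy":-0.0085,"dz":0.0675,"rx":0,"ry":0,"rz":0,"gripper":0},{"dx":0,"dy":-0.0075,"dz":0.0775,"rx":0,"ry":0,"rz":0,"gripper":0},{"dx":0,"dy":-0.005,"dz":0.087,"rx":0,"ry":0,"rz":0,"gripper":0}]'
python3 - <<'E'
from h import *
now()
for n,p,d in clear():
    cv2.imwrite(f"pics/{n}5.png",cv2.resize(p[110:290,130:370,::-1],None,fx=3,fy=3))
f=np.linspace(.867,1.65,14); arc(f,np.linspace(.149,.145,14))
E
```

```text
time: 6.0
tool_pos: [0.5321, 0.036, 0.1875]
tool_rot: [-0.611, -0.0, 0.352]
contact_force: [1.2, -1.6, -0.3]
opening: 0.0003
t 6.0 tcp [0.5321 0.036  0.1875] tip out,s,z [-0.0555 -0.0145  0.1778] F [ 1.2 -1.6 -0.3] q [-0.425  0.742  1.372  0.638  1.767 -0.899] dir [-0.282  0.769 -0.573] x [0.939 0.345 0.   ] open 0.0003
top 4531 min r 0.031 a,b,h 0.003 0.037 0.031 below .2: 2667
scene 877 min r 0.041 a,b,h 0.027 -0.014 0.031 below .2: 262
corner in,z 0.0613 0.1859 r 0.1471
0.867 dy 0.0004 dz 0.0103
0.927 dy 0.0032 dz 0.0189
0.987 dy 0.0066 dz 0.0272
1.048 dy 0.0104 dz 0.0352
1.108 dy 0.0147 dz 0.0431
1.168 dy 0.0194 dz 0.0506
1.228 dy 0.0246 dz 0.0578
1.289 dy 0.0302 dz 0.0647
1.349 dy 0.0361 dz 0.0712
1.409 dy 0.0425 dz 0.0773
1.469 dy 0.0492 dz 0.083
1.53 dy 0.0562 dz 0.0883
1.59 dy 0.0635 dz 0.0932
1.65 dy 0.071 dz 0.0976
```

View pics/scene5.png

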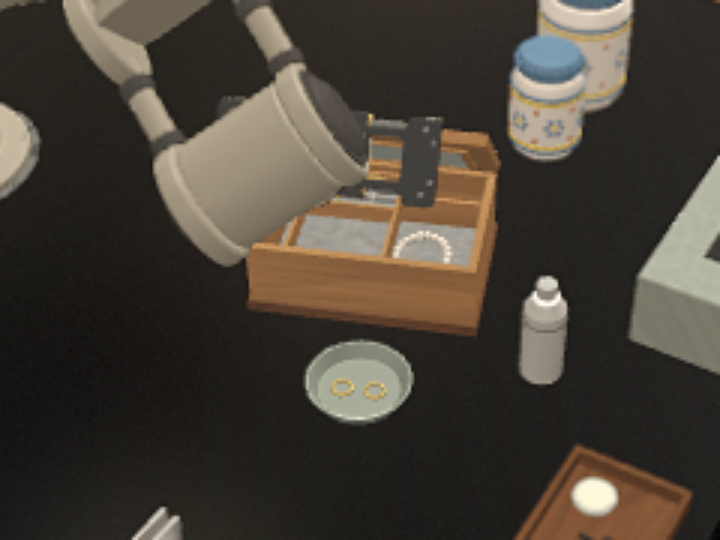

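View pics/top5.png

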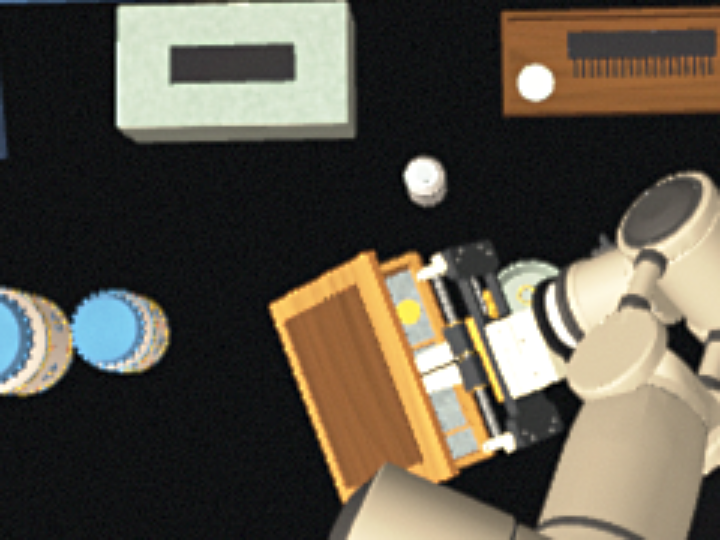

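```bash
python3 - <<'E'
from h import *
p,d=read_camera("top"); C=cloud("top",d)
for u,v in((250,280),(263,275),(280,280),(300,260),(320,250),(248,260),(240,250)): print(u,v,C[v,u].round(3))
E
```

```text
250 280 [0.434 0.066 0.646]
263 275 [0.442 0.042 0.632]
280 280 [0.432 0.009 0.63 ]
300 260 [ 0.453 -0.043  0.001]
320 250 [ 0.483 -0.107  0.003]
248 260 [0.459 0.111 0.137]
240 250 [0.488 0.137 0.116]
```

```bash
python3 -m creep '[{"dx":0,"dy":0.0005,"dz":0.01,"rx":0,"ry":0,"rz":0,"gripper":0},{"dx":0,"dy":0.003,"dz":0.019,"rx":0,"ry":0,"rz":0,"gripper":0},{"dx":0,"dy":0.0065,"dz":0.027,"rx":0,"ry":0,"rz":0,"gripper":0},{"dx":0,"dy":0.0105,"dz":0.035,"rx":0,"ry":0,"rz":0,"gripper":0},{"dx":0,"dy":0.0145,"dz":0.043,"rx":0,"ry":0,"rz":0,"gripper":0},{"dx":0,"dy":0.0195,"dz":0.0505,"rx":0,"ry":0,"rz":0,"gripper":0},{"dx":0,"dy":0.0245,"dz":0.058,"rx":0,"ry":0,"rz":0,"gripper":0},{"dx":0,"dy":0.03,"dz":0.0645,"rx":0,"ry":0,"rz":0,"gripper":0},{"dx":0,"dy":0.036,"dz":0.071,"rx":0,"ry":0,"rz":0,"gripper":0}]'
python3 - <<'E'
from h import *
now()
for n in("scene","top"):
    p,d=read_camera(n)
    cv2.imwrite(f"pics/{n}6.png",cv2.resize(p[110:290,130:370,::-1],None,fx=3,fy=3))
f=np.linspace(1.409,1.76,7); arc(f,np.linspace(.146,.143,7))
E
```

```text
time: 7.28
tool_pos: [0.5078, 0.102, 0.2246]
tool_rot: [-0.611, 0.0, 0.352]
contact_force: [0.7, -0.4, -0.9]
opening: 0.0002
t 7.28 tcp [0.5078 0.102  0.2246] tip out,s,z [-0.1258 -0.0145  0.2149] F [ 0.7 -0.4 -0.9] q [-0.341  0.633  1.474  0.692  1.729 -0.837] dir [-0.283  0.769 -0.573] x [ 0.939  0.345 -0.   ] open 0.0002
corner in,z 0.1316 0.2228 r 0.1459
1.409 dy 0.0062 dz 0.0066
1.468 dy 0.0128 dz 0.012
1.526 dy 0.0197 dz 0.0169
1.584 dy 0.0269 dz 0.0215
1.643 dy 0.0343 dz 0.0256
1.702 dy 0.0418 dz 0.0293
1.76 dy 0.0496 dz 0.0325
```

View pics/scene6.png

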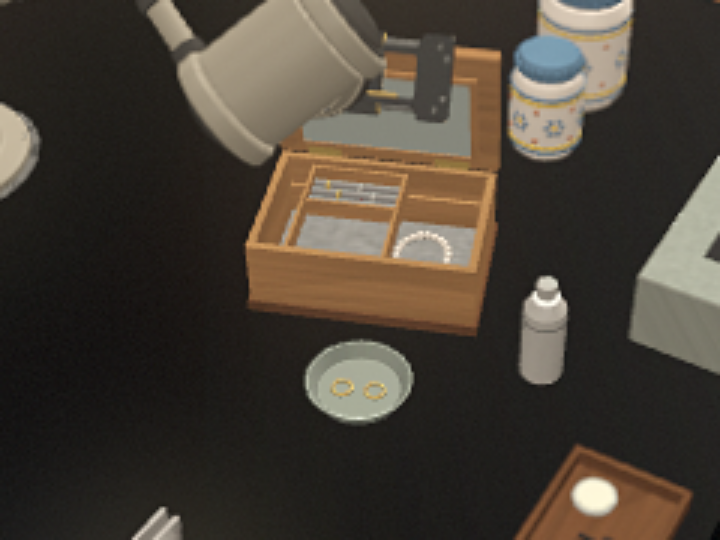

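View pics/top6.png

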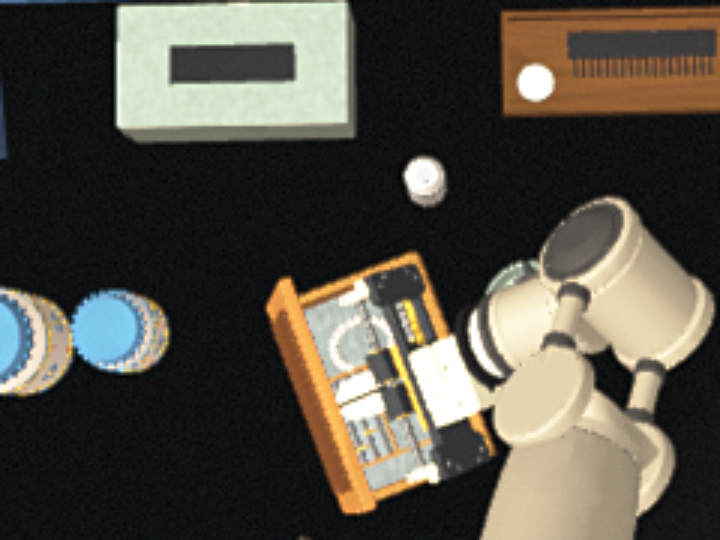

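```bash
python3 -m creep '[{"dx":0,"dy":0.006,"dz":0.0065,"rx":0,"ry":0,"rz":0,"gripper":0},{"dx":0,"dy":0.013,"dz":0.012,"rx":0,"ry":0,"rz":0,"gripper":0},{"dx":0,"dy":0.0195,"dz":0.017,"rx":0,"ry":0,"rz":0,"gripper":0},{"dx":0,"dy":0.027,"dz":0.0215,"rx":0,"ry":0,"rz":0,"gripper":0},{"dx":0,"dy":0.034,"dz":0.0255,"rx":0,"ry":0,"rz":0,"gripper":0},{"dx":0,"dy":0.042,"dz":0.029,"rx":0,"ry":0,"rz":0,"gripper":0},{"dx":0,"dy":0.0495,"dz":0.0325,"rx":0,"ry":0,"rz":0,"gripper":0},{"dx":0,"dy":0.0495,"dz":0.0325,"rx":0,"ry":0,"rz":0,"gripper":0}]'
python3 - <<'E'
from h import *
now()
for n in("scene","top"):
    p,d=read_camera(n)
    cv2.imwrite(f"pics/{n}7.png",cv2.resize(p[110:290,130:370,::-1],None,fx=3,fy=3))
E
```

```text
time: 8.38
tool_pos: [0.4873, 0.1575, 0.2227]
tool_rot: [-0.61, 0.0, 0.353]
contact_force: [-0.3, -0.4, -0.2]
opening: 0.0005
t 8.38 tcp [0.4873 0.1575 0.2227] tip out,s,z [-0.185  -0.0147  0.2129] F [-0.3 -0.4 -0.2] q [-0.261  0.59   1.566  0.736  1.648 -0.818] dir [-0.283  0.769 -0.573] x [ 0.938  0.346 -0.   ] open 0.0005
```

View pics/scene7.png

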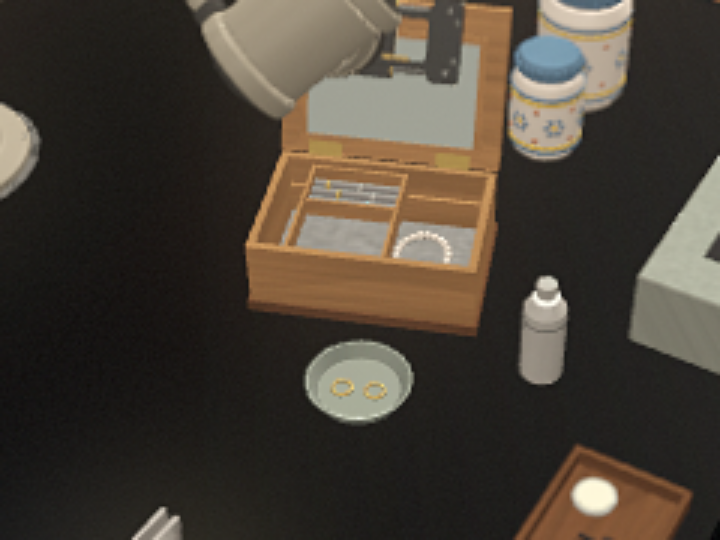

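View pics/top7.png

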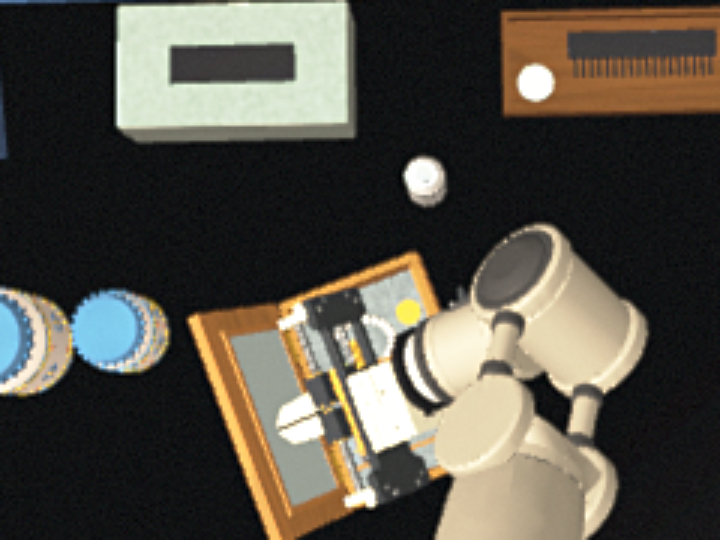

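```bash
python3 - <<'E'
from h import *
print(delta(P(-.065,-.05,.25),ori(np.radians(35))))
print(delta(P(-.065,-.05,.22),ori(np.pi/2)))
E
```

```text
[-3.56e-02 -1.19e-01 -3.81e-02  0.00e+00  1.00e-04  1.00e-04]
[-3.560e-02 -9.450e-02 -4.880e-02 -9.599e-01  1.000e-04  1.000e-04]
```

```bash
python3 -m creep '[{"dx":0,"dy":-0.03,"dz":-0.01,"rx":0,"ry":0,"rz":0,"gripper":0},{"dx":-0.015,"dy":-0.075,"dz":-0.025,"rx":0,"ry":0,"rz":0,"gripper":0},{"dx":-0.0355,"dy":-0.119,"dz":-0.038,"rx":0,"ry":0,"rz":0,"gripper":0},{"dx":-0.0355,"dy":-0.115,"dz":-0.04,"rx":-0.16,"ry":0,"rz":0,"gripper":0},{"dx":-0.0355,"dy":-0.11,"dz":-0.042,"rx":-0.32,"ry":0,"rz":0,"gripper":0},{"dx":-0.0355,"dy":-0.105,"dz":-0.044,"rx":-0.48,"ry":0,"rz":0,"gripper":0},{"dx":-0.0355,"dy":-0.1,"dz":-0.046,"rx":-0.64,"ry":0,"rz":0,"gripper":0},{"dx":-0.0355,"dy":-0.097,"dz":-0.048,"rx":-0.8,"ry":0,"rz":0,"gripper":0},{"dx":-0.0355,"dy":-0.0945,"dz":-0.049,"rx":-0.96,"ry":0,"rz":0,"gripper":0},{"dx":-0.0355,"dy":-0.0945,"dz":-0.049,"rx":-0.96,"ry":0,"rz":0,"gripper":0},{"dx":-0.0355,"dy":-0.0945,"dz":-0.049,"rx":-0.96,"ry":0,"rz":0,"gripper":0}]'
python3 - <<'E'
from h import *
now()
for n in("scene","top"):
    p,d=read_camera(n); np.savez(f"{n}8.npz",p=p,d=d)
    cv2.imwrite(f"pics/{n}8.png",cv2.resize(p[110:290,130:370,::-1],None,fx=3,fy=3))
E
```

```text
time: 9.85
tool_pos: [0.4909, 0.0455, 0.2368]
tool_rot: [-1.569, 0.0, 0.352]
contact_force: [0.4, -0.1, -0.7]
opening: 0.0008
t 9.85 tcp [0.4909 0.0455 0.2368] tip out,s,z [-0.0647 -0.0499  0.2198] F [ 0.4 -0.1 -0.7] q [-0.064  0.29   1.62   0.002  1.233 -0.417] dir [-0.001  0.002 -1.   ] x [ 0.939  0.345 -0.   ] open 0.0008
```

View pics/scene8.png

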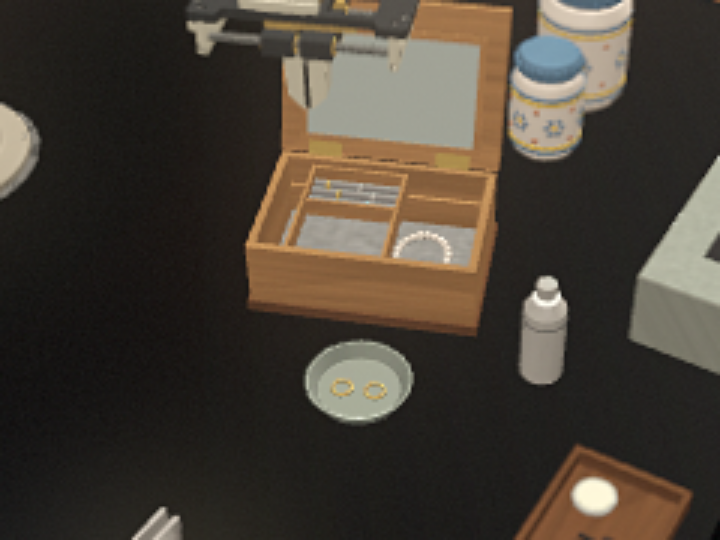

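View pics/top8.png

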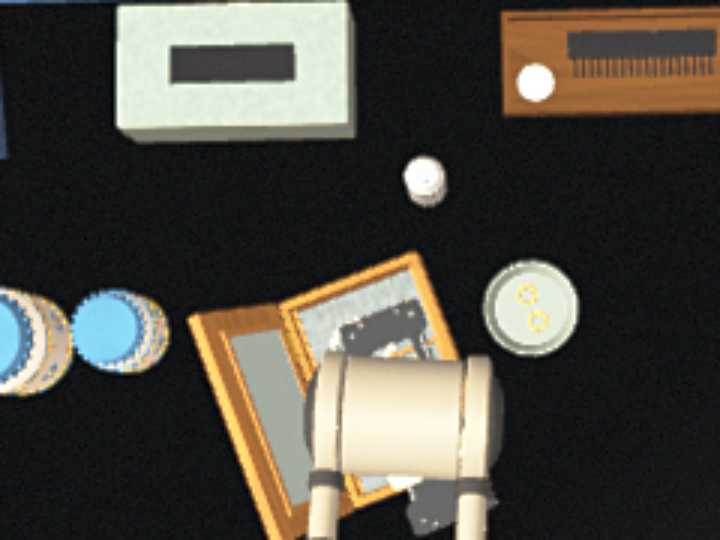

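```bash
python3 - <<'E'
from h import *
Z=[(393,212),(407,172),(387,258),(303,207)]
W=onplane("scene",[(130+u/3,110+v/3) for u,v in Z],.074)
for w in W: print(bx(w))
Z=[(247,245),(472,268),(497,172),(290,153)]
for w in onplane("scene",[(130+u/3,110+v/3) for u,v in Z],.08): print('rim',bx(w))
print(delta(P(-.065,-.05,.09),ori(np.pi/2)),delta(P(-.065,-.05,.058),ori(np.pi/2)))
E
```

```text
[-0.0967  0.0181  0.074 ]
[-0.1604  0.0206  0.074 ]
[-0.03    0.0247  0.074 ]
[-0.0897 -0.0704  0.074 ]
rim [-0.0197 -0.1081  0.08  ]
rim [-0.0229  0.1062  0.08  ]
rim [-0.1681  0.1108  0.08  ]
rim [-0.1641 -0.1011  0.08  ]
[ 0.      0.1296  0.0009 -0.0016 -0.0018 -0.0004] [ 1.000e-04  1.616e-01  8.000e-04 -1.600e-03 -1.800e-03 -4.000e-04]
```

```bash
python3 - <<'E'
from h import *
p=np.load("scene8.npz")['p']
cv2.imwrite("pics/z8.png",cv2.resize(p[155:222,205:300,::-1],None,fx=8,fy=8,interpolation=cv2.INTER_CUBIC))
E
```

```text
(no output)
```

View pics/z8.png

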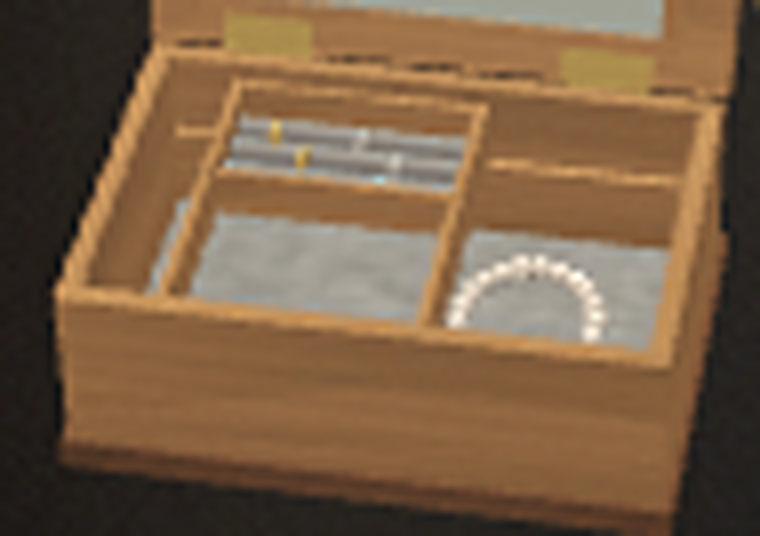

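The tray isn't fully at the near end. It sits about 20 mm along, with its walls at roughly s = -72 and +18 mm. I'll enter the compartment at its middle, s ≈ -30 mm.

```bash
python3 -m creep '[{"dx":0.02,"dy":0.05,"dz":0,"rx":0,"ry":0,"rz":0,"gripper":0},{"dx":0.02,"dy":0.09,"dz":0,"rx":0,"ry":0,"rz":0,"gripper":0},{"dx":0.02,"dy":0.12,"dz":0,"rx":0,"ry":0,"rz":0,"gripper":0},{"dx":0.02,"dy":0.14,"dz":0,"rx":0,"ry":0,"rz":0,"gripper":0},{"dx":0.02,"dy":0.152,"dz":0,"rx":0,"ry":0,"rz":0,"gripper":0},{"dx":0.02,"dy":0.16,"dz":0,"rx":0,"ry":0,"rz":0,"gripper":0},{"dx":0.02,"dy":0.16,"dz":0,"rx":0,"ry":0,"rz":0,"gripper":0}]'
python3 - <<'E'
from h import *
now()
for n in("scene",):
    p,d=read_camera(n)
    cv2.imwrite(f"pics/{n}9.png",cv2.resize(p[110:230,180:320,::-1],None,fx=5,fy=5))
E
```

```text
time: 10.82
tool_pos: [0.5096, 0.0523, 0.0767]
tool_rot: [-1.57, 0.0, 0.351]
contact_force: [-0.5, -0.2, -0.3]
opening: 0.0007
t 10.82 tcp [0.5096 0.0523 0.0767] tip out,s,z [-0.0646 -0.03    0.0597] F [-0.5 -0.2 -0.3] q [-0.048  0.519  1.769  0.     0.854 -0.399] dir [-0.  0. -1.] x [ 0.939  0.344 -0.   ] open 0.0007
```

View pics/scene9.png

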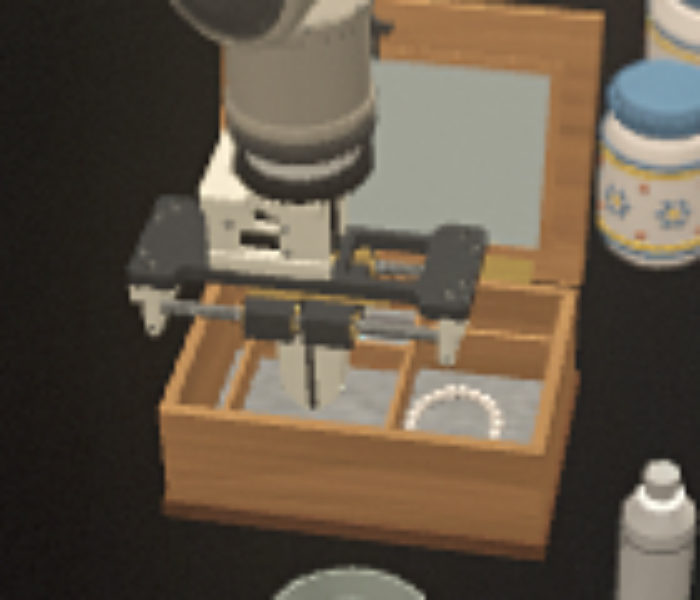

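```bash
python3 - <<'E'
from h import *
for (u,v) in [(447,362),(153,333),(313,408)]:
    o,q,M=rays("scene",[(180+u/5,110+v/5)]); d=q[0]@M.T
    t=((LIP+.065*XB-o)@XB)/(d@XB); print(bx(o+t*d))
E
```

```text
[-0.065   0.0485  0.0983]
[-0.065  -0.1238  0.0962]
[-0.065  -0.0311  0.0518]
```

```bash
python3 -m creep '[{"dx":0.012,"dy":0,"dz":0,"rx":0,"ry":0,"rz":0,"gripper":0},{"dx":0.022,"dy":0,"dz":0,"rx":0,"ry":0,"rz":0,"gripper":0},{"dx":0.03,"dy":0,"dz":0,"rx":0,"ry":0,"rz":0,"gripper":0},{"dx":0.038,"dy":0,"dz":0,"rx":0,"ry":0,"rz":0,"gripper":0},{"dx":0.046,"dy":0,"dz":0,"rx":0,"ry":0,"rz":0,"gripper":0},{"dx":0.054,"dy":0,"dz":0,"rx":0,"ry":0,"rz":0,"gripper":0},{"dx":0.062,"dy":0,"dz":0,"rx":0,"ry":0,"rz":0,"gripper":0},{"dx":0.07,"dy":0,"dz":0,"rx":0,"ry":0,"rz":0,"gripper":0},{"dx":0.078,"dy":0,"dz":0,"rx":0,"ry":0,"rz":0,"gripper":0},{"dx":0.086,"dy":0,"dz":0,"rx":0,"ry":0,"rz":0,"gripper":0},{"dx":0.092,"dy":0,"dz":0,"rx":0,"ry":0,"rz":0,"gripper":0}]'
python3 - <<'E'
from h import *
now()
for n in("scene","top"):
    p,d=read_camera(n)
    cv2.imwrite(f"pics/{n}10.png",cv2.resize(p[110:230,180:320,::-1] if n=="scene" else p[170:290,180:320,::-1],None,fx=5,fy=5))
E
```

```text
time: 12.25
tool_pos: [0.5963, 0.0845, 0.0767]
tool_rot: [-1.571, -0.0, 0.352]
contact_force: [-1.4, -0.0, -0.3]
opening: 0.0005
t 12.25 tcp [0.5963 0.0845 0.0767] tip out,s,z [-0.0649  0.0625  0.0597] F [-1.4 -0.  -0.3] q [ 0.013  0.65   1.505  0.     0.987 -0.339] dir [ 0.  0. -1.] x [0.939 0.345 0.   ] open 0.0005
```

View pics/scene10.png

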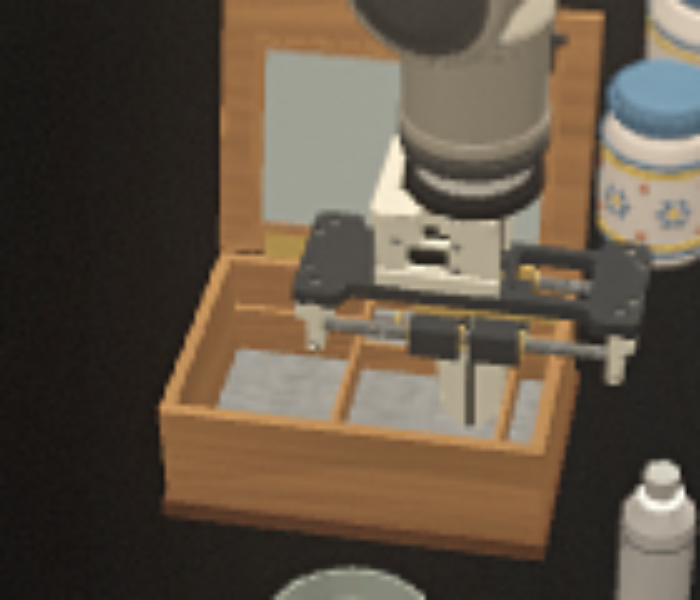

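View pics/top10.png

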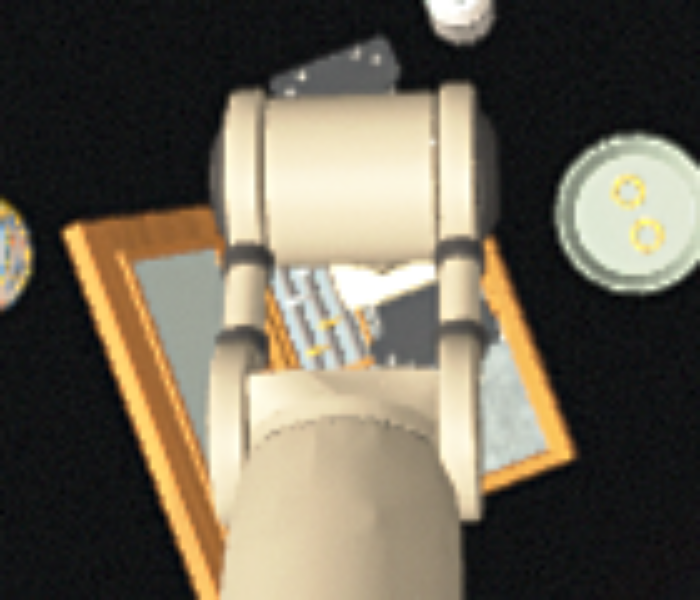

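```bash
python3 -m creep '[{"dx":0.005,"dy":0,"dz":0,"rx":0,"ry":0,"rz":0,"gripper":0},{"dx":0.01,"dy":0,"dz":0,"rx":0,"ry":0,"rz":0,"gripper":0},{"dx":0.012,"dy":0,"dz":0,"rx":0,"ry":0,"rz":0,"gripper":0},{"dx":0.012,"dy":0,"dz":0,"rx":0,"ry":0,"rz":0,"gripper":0}]'
python3 -c "
from h import *
now()
p,d=read_camera('scene');cv2.imwrite('pics/s11.png',cv2.resize(p[110:230,180:320,::-1],None,fx=5,fy=5))"
```

```text
time: 12.85
tool_pos: [0.6074, 0.0885, 0.0768]
tool_rot: [-1.571, -0.001, 0.352]
contact_force: [-0.4, -0.7, -0.7]
opening: 0.0006
t 12.85 tcp [0.6074 0.0885 0.0768] tip out,s,z [-0.0649  0.0743  0.0598] F [-0.4 -0.7 -0.7] q [ 0.02   0.667  1.469  0.     1.005 -0.332] dir [ 0.  0. -1.] x [0.939 0.345 0.001] open 0.0006
```

View pics/s11.png

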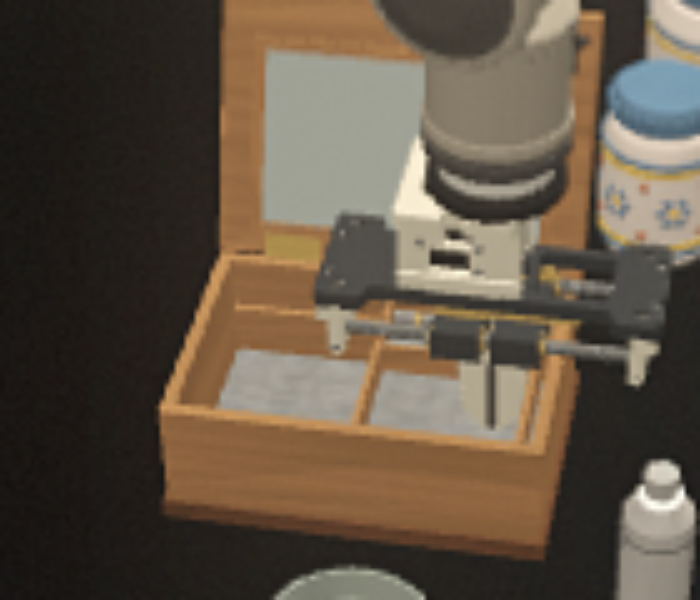

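A small gap is left between the tray wall and the box wall, around (537,420). I'll continue in small steps and watch the force.

```bash
python3 -m creep '[{"dx":0.002,"dy":0,"dz":0,"rx":0,"ry":0,"rz":0,"gripper":0},{"dx":0.004,"dy":0,"dz":0,"rx":0,"ry":0,"rz":0,"gripper":0},{"dx":0.004,"dy":0,"dz":0,"rx":0,"ry":0,"rz":0,"gripper":0}]'
python3 -m creep '[{"dx":0.001,"dy":0,"dz":0,"rx":0,"ry":0,"rz":0,"gripper":0},{"dx":0.002,"dy":0,"dz":0,"rx":0,"ry":0,"rz":0,"gripper":0},{"dx":0.002,"dy":0,"dz":0,"rx":0,"ry":0,"rz":0,"gripper":0}]'
python3 -c "
from h import *
now()
p,d=read_camera('scene');cv2.imwrite('pics/s12.png',cv2.resize(p[150:225,205:305,::-1],None,fx=7,fy=7))"
```

```text
time: 13.28
tool_pos: [0.6111, 0.0899, 0.0768]
tool_rot: [-1.571, -0.0, 0.352]
contact_force: [-0.4, -0.1, -1.0]
opening: 0.0004
time: 13.65
tool_pos: [0.6115, 0.0901, 0.0767]
tool_rot: [-1.57, 0.003, 0.352]
contact_force: [-5.5, -3.1, 3.7]
opening: 0.0002
t 13.65 tcp [0.6115 0.0901 0.0767] tip out,s,z [-0.0649  0.0787  0.0597] F [-5.5 -3.1  3.7] q [ 2.300e-02  6.760e-01  1.452e+00 -1.000e-03  1.017e+00 -3.290e-01] dir [-0.003 -0.001 -1.   ] x [ 0.939  0.345 -0.003] open 0.0002
```

View pics/s12.png

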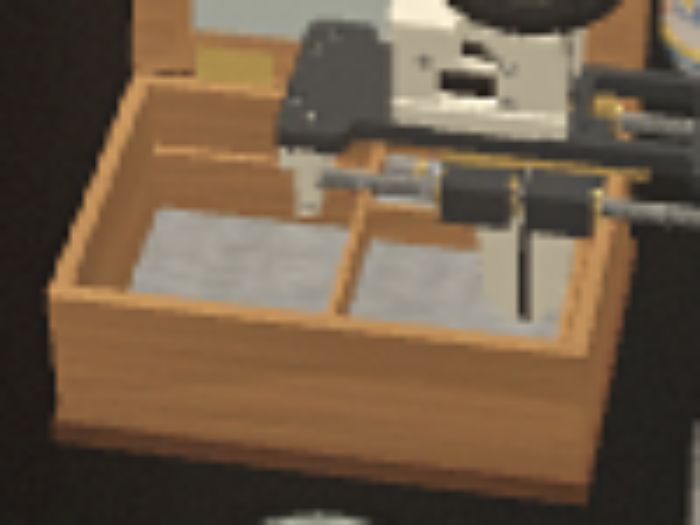

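The force jumped to 6 N with the tray wall against the box end, at s ≈ 78 mm where 77 mm was predicted. That's the stop, so I'll back off, lift out and check.

```bash
python3 -m creep '[{"dx":-0.01,"dy":0,"dz":0,"rx":0,"ry":0,"rz":0,"gripper":0},{"dx":-0.015,"dy":0,"dz":0,"rx":0,"ry":0,"rz":0,"gripper":0},{"dx":-0.015,"dy":-0.03,"dz":0,"rx":0,"ry":0,"rz":0,"gripper":0},{"dx":-0.015,"dy":-0.08,"dz":-0.0,"rx":0,"ry":0,"rz":0,"gripper":0},{"dx":-0.015,"dy":-0.13,"dz":-0.02,"rx":0,"ry":0,"rz":0,"gripper":0},{"dx":-0.03,"dy":-0.17,"dz":-0.06,"rx":0,"ry":0,"rz":0,"gripper":0},{"dx":-0.06,"dy":-0.19,"dz":-0.11,"rx":0,"ry":0,"rz":0,"gripper":0},{"dx":-0.09,"dy":-0.2,"dz":-0.16,"rx":0,"ry":0,"rz":0,"gripper":0},{"dx":-0.12,"dy":-0.2,"dz":-0.21,"rx":0,"ry":0,"rz":0,"gripper":0},{"dx":-0.12,"dy":-0.2,"dz":-0.21,"rx":0,"ry":0,"rz":0,"gripper":0}]'
python3 - <<'E'
from h import *
now()
for n in("scene","top"):
    p,d=read_camera(n); C=cloud(n,d); C0=cloud(n,np.load(n+"0.npz")['d'])
    cv2.imwrite(f"pics/{n}13.png",cv2.resize(p[110:290,130:370,::-1],None,fx=3,fy=3))
    def comps(C):
        m=((C[...,0]>.25)&(C[...,0]<.85)&(abs(C[...,1])<.75)&(C[...,2]>.012)&(C[...,2]<.4)).astype(np.uint8)
        k,l,st,_=cv2.connectedComponentsWithStats(m)
        return [C[l==i].mean(0).round(3) for i in range(1,k) if st[i,4]>100]
    for c in comps(C): print(n,c)
    # lid angle from cloud
    q=C-HINGE; a=q@XB; h=C[...,2]-.0805; b=q@YB
    ok=(h>.05)&(h<.17)&(a>-.02)&(a<.1)&(abs(b)<.1)
    print('lid angle',np.pi-np.median(np.arctan2(h[ok],a[ok])),ok.sum())
Z=[(51,287),(588,352)]
E
```

```text
time: 14.95
tool_pos: [0.5716, -0.1519, 0.2768]
tool_rot: [-1.572, -0.0, 0.346]
contact_force: [0.0, 0.6, 0.5]
opening: 0.0001
t 14.95 tcp [ 0.5716 -0.1519  0.2768] tip out,s,z [ 0.1485 -0.0422  0.2598] F [0.  0.6 0.5] q [-3.890e-01  4.440e-01  1.274e+00 -1.000e-03  1.422e+00 -7.350e-01] dir [ 0.001 -0.001 -1.   ] x [0.941 0.339 0.   ] open 0.0001
scene [0.276 0.592 0.227]
scene [0.59  0.402 0.103]
scene [0.539 0.051 0.179]
scene [0.811 0.583 0.044]
scene [0.82  0.203 0.077]
scene [0.739 0.034 0.066]
scene [ 0.596 -0.055  0.017]
scene [ 0.819 -0.18   0.021]
scene [ 0.601 -0.357  0.08 ]
scene [ 0.605 -0.478  0.107]
scene [ 0.678 -0.615  0.114]
lid angle 1.93741903227114 2348
top [0.815 0.236 0.079]
top [ 0.817 -0.172  0.022]
top [0.805 0.602 0.046]
top [ 0.695 -0.626  0.101]
top [0.73  0.041 0.085]
top [ 0.649 -0.114  0.368]
top [0.52  0.136 0.111]
top [ 0.605 -0.066  0.018]
top [ 0.586 -0.455  0.121]
top [ 0.602 -0.358  0.07 ]
top [0.574 0.419 0.126]
top [ 0.506 -0.166  0.366]
top [0.273 0.596 0.225]
lid angle 1.9092328525758053 1599
```

View pics/scene13.png

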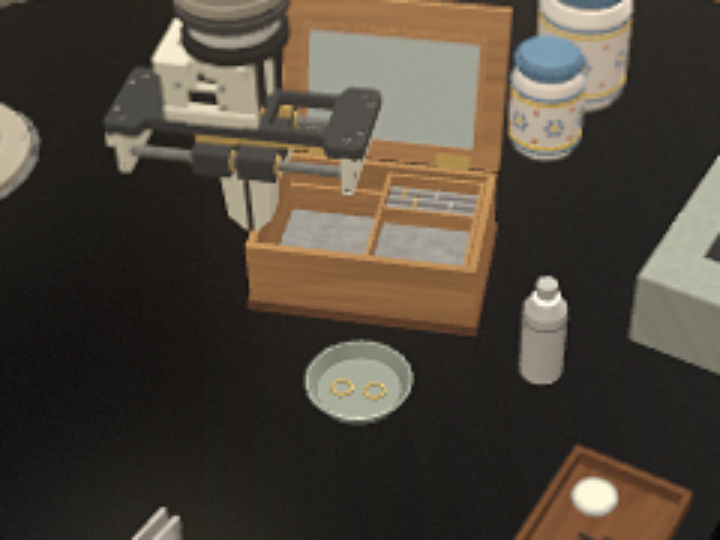

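View pics/top13.png

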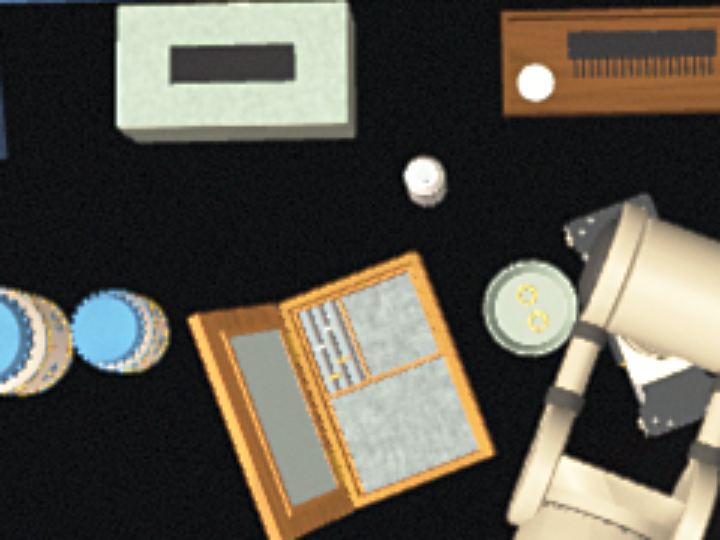

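The lid leans back at about 1.92 rad. In the top view the tray is flush with the far end, its near wall running (332,393)–(440,355), and nothing else has moved. I'll hand it in.

```bash
python3 -c "
from cell import robot
print(robot.hand_in())"
```

```text
the job is handed in; nothing more can be done
None
```

I pushed the lid up by its lip with the closed fingertips until it fell back onto its stop. I then pushed the tray from inside its front compartment to the far end and handed the job in at about 15 s; hand-in gave no verdict.

**Last checks:**
- **Lid:** it measured 1.91 rad in the top view and 1.94 rad in the scene view, against a stop at 1.92, with the arm well clear.
- **Tray:** the force rose to about 6–7 N at its stop, and it looks flush with the far end in both views.
- **Box and bystanders:** the box looked unmoved in the pictures. The bystanders' measured positions matched the start within 1–4 mm, and the largest differences were on the photo stand and are probably measurement noise.

**One disagreement:** the tray started about 20 mm away from the near end, not against it, so I moved my entry point to match.

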